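# Roll two sample tubes onto the reading line

### The job

Two capped glass tubes, a thick one and a thin one, lie on the white reading board. With the fingertips, roll the thick tube sideways until it rests along the black line, its axis over the line; only then roll the thin tube onto the same line beside it. Do not pick up or lift either tube, leave everything else where it stands, and finish with the hand clear of both tubes lying still on the line.

Things in the scene. Friction and masses are not known exactly. Their poses are not given: they have to be found in the camera images.
- board: White reading board fixed to the bench, 230 mm (x) by 360 mm (y), 8 mm thick, top face 8 mm above the bench, with an aluminium rim along each of its two short sides (at y = +-183 mm, 4 mm higher than the board's face, 6 mm wide). Origin at the centre of its underside, z up. One black line, 6 mm wide, runs along the board's x axis at y = 0 over the full 230 mm.
- line_mid (a point): Middle of the black line on the board's face, 8 mm above the bench, above the board's origin, axes as the board. The tubes lie side by side in x (one near x = -55 mm, the other near +55 mm), each 70 to 120 mm from the line in +y or -y; which lies where changes. The jar and the stopper stand across the line from them. The board turns up to 25 degrees from start to start.
- thick_center (a point): Centre of the 40 mm thick, 80 mm long amber glass tube with a white ribbed screw cap of the same diameter (so a plain cylinder 40 mm x 80 mm), lying on the board; its centre is 20 mm above the board's face, 28 mm above the bench; 70 to 130 g. Its x axis runs along the tube towards the cap, within 3 degrees of the board's x axis at the start; y and z turn as it rolls.
- thin_center (a point): Centre of the 24 mm thick, 80 mm long amber glass tube with a white ribbed screw cap of the same diameter (so a plain cylinder 24 mm x 80 mm), lying on the board; its centre is 12 mm above the board's face, 20 mm above the bench; 30 to 60 g. Its x axis runs along the tube towards the cap, within 3 degrees of the board's x axis at the start; y and z turn as it rolls.
- thick: The 40 mm tube itself, origin at its centre, the same pose as point thick_center. It rolls with some drag: pushed slowly (3 cm/s or less) it stops within a few mm of where the push stops; pushed fast it runs on. Smooth glass, slippery to the fingers, on a board that grips: pushed from behind at mid-height it rolls ahead of the finger; a tip pressing near its crown rolls it under the tip, half as far as the tip goes.
- thin: The 24 mm tube itself, origin at its centre, the same pose as point thin_center. It rolls with some drag: pushed slowly (3 cm/s or less) it stops within a few mm of where the push stops; pushed fast it runs on. Smooth glass, slippery to the fingers, on a board that grips: pushed from behind at mid-height it rolls ahead of the finger; a tip pressing near its crown rolls it under the tip, half as far as the tip goes.
- small_jar: Small clear glass jar with a black cap, 28 mm diameter, 42 mm tall, standing upright on the board 85 to 120 mm from the line; origin at the centre of its underside. Bystander.
- stopper: Dark rubber stopper, a cone 24 mm wide at the foot, 32 mm at the top, 32 mm tall, standing upright on the board 85 to 120 mm from the line; origin at the centre of its underside. Bystander.
- beaker: Clear glass beaker, 74 mm wide, 96 mm tall, standing on the bench beyond the board; origin under its centre. Bystander.
- reagent_bottle: Brown reagent bottle with a blue cap, 64 mm wide, 140 mm tall, standing on the bench to the right; origin under its centre. Bystander.
- wash_bottle: White wash bottle with a bent spout, 60 mm wide, 168 mm tall, standing on the bench to the left; origin under its centre. Bystander.
- dish: White porcelain dish, 90 mm wide, 30 mm tall, standing on the bench to the left; origin under its centre. Bystander.
- marker: Blue marker pen, 130 mm long, 13 mm thick, lying on the bench to the right; origin under its centre, x along it. Bystander.
There are look-alikes about, which are no part of the job. What is shaped like the thick but purple or red is not meant.

How it is judged:
On the way, in this order (a step that is already met when the one before it is completed fails the run):
1. the thick tube is turning as it is pushed (rolled by more than 1 rad) (angle between thick_center's own z axis and vertical above 1 rad).
2. the thick tube lies at rest along the line, not touched (y of thick_center in the frame of board between -0.007 and 0.007 m and x of thick_center in the frame of board between -0.1 and 0.1 m and angle between the x axis of thick_center and the x axis of board, either way round below 0.14 rad and height (world z) of thick_center below 0.031 m and linear speed of thick below 0.01 m/s and contact force between thick and the fingers below 0.05 N), for 0.2 s.
3. after that the thin tube is turning as it is pushed (rolled by more than 1 rad) (angle between thin_center's own z axis and vertical above 1 rad).
At the end, for the whole second after the job is handed in: Both tubes lie still on the board along the line: centre within 7 mm of the line's middle, axis within 8 degrees of it, within the length of the line; the bystanders are where they were (20 mm on the board, 30 mm on the bench) (y of thick_center in the frame of board between -0.007 and 0.007 m and x of thick_center in the frame of board between -0.1 and 0.1 m and angle between the x axis of each of thick_center, thin_center and the x axis of board, either way round below 0.14 rad and height (world z) of thick_center below 0.031 m and linear speed of each of thick, thin below 0.01 m/s and y of thin_center in the frame of board between -0.007 and 0.007 m and x of thin_center in the frame of board between -0.1 and 0.1 m and height (world z) of thin_center below 0.023 m and distance of each of small_jar, stopper from where it was at the start of the episode below 0.02 m and distance of each of beaker, reagent_bottle, wash_bottle, dish, marker from where it was at the start of the episode below 0.03 m); the robot touches nothing.
It fails at once if the thick tube is lifted (its centre more than 10 mm above where it rolls) (height (world z) of thick_center above 0.038 m).
It fails at once if the thin tube is lifted (its centre more than 10 mm above where it rolls) (height (world z) of thin_center above 0.03 m).
It fails at once if the jar or the stopper on the board is pushed away by more than 20 mm (distance of any of small_jar, stopper from where it was at the start of the episode above 0.02 m).
It fails at once if a thing standing on the bench is pushed away by more than 30 mm (distance of any of beaker, reagent_bottle, wash_bottle, dish, marker from where it was at the start of the episode above 0.03 m).
It also fails if it takes over 58 s, if anything falls off the work surface, if the arm or the gripper's body presses on something with over 40 N, if the wrist force passes 120 N, or if a joint passes its speed limit or range.

### The arm

A 7-joint arm with a two-finger parallel gripper is mounted at the origin on the work surface. World frame = base frame: x ahead of the robot, y to its left, z up, the work surface at z = 0. Lengths are in m, angles in rad, forces in N, time in s.
With the tool pointing down it reaches from about 0.425 to 0.925 m from the base axis. Payload 6.8 kg.
Tool frame: the origin (TCP) lies midway between the tips of the shut fingers; the grasp point (between the pads) lies 19 mm behind it; z points along the fingers, y is the direction in which the jaws open and shut (so a half turn about z gives the same grasp; the last joint's range is limited). The gripper opens to 85 mm and grips with 20 to 120 N. Pads are 22 mm wide; open, the fingers measure 114 mm over their backs; the gripper's body (76 mm by 85 mm) begins 54 mm behind the grasp point. The pads swing forward as they close: fully open they stand 13 mm farther back than shut.
Start: joints at [-1.386, 0.477, 0.022, 1.555, -0.011, 1.109, -0.083], TCP at [0.195, 0.646, 0.231] pointing down, gripper open.
Joint ranges: [-2.96, 2.96], [-0.34, 2.1], [-1.41, 1.46], [0.24, 2.44], [-1.37, 4.51], [0.17, 1.92], [-2.96, 2.96]. Speed limits (rad/s): [2.39, 2.39, 3.14, 3.14, 3.14, 3.14, 3.14].

### API

Orientations are given as a rotation vector (axis times angle).
In Python, from bench import r, imaging gives the robot as it stands.
- The arm moves only by the tool jog_arm, never from a script. Its argument "rows" is a list of rows, each an object with "delta_rot": the turn, a rotation vector about the tool's x, y, z in degrees, a list of three; "xyz": the shift along the tool's x, y, z in cm, a list of three; "fingers": the closure, from 0 (fully open) to 1 (shut). A call has exactly 5 rows; each row is the pose to reach, as a shift and turn from the pose measured when the call began, along the tool's axes at that moment; what a row does not reach only later rows make up. A row lasts 1/12 s, in which the tool goes at most 41.7 mm and 7.16 degrees, less where a joint would pass 70% of its speed; a pose out of reach is approached as far as the arm can. A call with a gripper value outside its range is refused whole. The fingers move at their own pace and stop on an object; "grip_force" is the grip in N (left out, the last holds). Time passes only in rows, so rows that repeat a pose let the fingers close, or fill a call up. It gives the time, the measured TCP pose, the force and the opening at its end, in the units of the state.
- r.get_obs(): the state, without advancing time (a new reading comes with each control period).
- imaging.grab_frame(name): name is "scene" or "top"; returns the picture (420x560x3 uint8, blue, green, red); there is no depth.
- imaging.camera_info(name): a dict with "camera_matrix" (3x3 intrinsics, pixels), "xyz" and "attitude" of the camera in the world. Camera axes: x right, y down, z forward; pixel columns grow to the right and rows downward; lengths in m; the calibration is good to about 2 mm. A picture is of the moment at which its call begins. camera_info takes no time and is no camera call.
- r.hand_in(): hands the job in, once; it reports no verdict.
Trained networks look in the newest picture that a camera, given by its name, has taken for a name from the list of things; names that differ only in an ending like _2 or _b are one class to them, and where a whole thing is asked for, a point or a joint stands for the part that bears it (a point fixed in the world has none). Each returns a list of dicts, best first, with "conf" (0 to 1); they miss things now and then, are a little off and sometimes report something else, mostly with a low value. They report only what shows in the picture. A call takes as long as a camera call. They do not tell look-alikes from the thing itself.
- imaging.find_in(camera, query): "position" ([column, row] in pixels, amid what is visible of it).
- imaging.cut_out(camera, query): "region" (420x560 bool, what is visible of it) and "position" ([column, row] in pixels, amid what is visible of it).
- imaging.tip_of(camera, query): "position" ([column, row] in pixels: a listed point, or the origin of a listed thing).
The state is a dict: "clock": time; "joints": joint angles; "qvel": joint speeds; "tau": joint torques, N m; "tcp_pos": TCP position; "orientation": TCP orientation; "contact_force": force on the tool from outside, world axes, zero at the start; "moment": the same for the moment, N m; "grip_width": finger opening in m.
Only numpy, scipy, OpenCV 4.12 (cv2) and the standard library are available. Lean on these libraries where they do the work, as an engineer would, in place of code of your own. Each camera call takes 0.05 s, during which the arm holds its last target.

## Working session

There is one attempt and no reset: what is moved stays moved. The work goes in short steps, Python scripts to look and compute and a tool call to move; the robot and the scene stay as the last step left them, time stands still between calls to the robot, and variables do not carry over. Pictures are saved under pics/ and viewed, and the job is handed in when it is done.

Besides the shell and the picture viewer there is one more tool, called after "Call:" by a JSON object that holds its "name" and its "arguments", one argument or row to a line. jog_arm: Moves the arm, as the interface text tells. Its arguments: {"type":"object","properties":{"rows":{"type":"array","items":{"type":"object","properties":{"delta_rot":{"type":"array","items":{"type":"number"}},"xyz":{"type":"array","items":{"type":"number"}},"fingers":{"type":"number"}}}},"grip_force":{"type":"number"}},"required":["rows"]}

```bash
ls; mkdir -p pics
python3 - <<'E'
from bench import r, imaging
import cv2
print(r.get_obs())
for n in("scene","top"):
    im=imaging.grab_frame(n); cv2.imwrite(f"pics/{n}0.png",im); print(imaging.camera_info(n))
E
```

```text
pics
{'clock': 0.0, 'joints': array([-1.38608175,  0.47779126,  0.02235541,  1.55643755, -0.01152847,
        1.1093276 , -0.0830789 ]), 'qvel': array([ 5.25224680e-04,  3.42106649e-04, -2.00792599e-04, -7.91679602e-04,
        1.33396001e-03,  4.07919138e-04, -8.98970652e-05]), 'tau': array([-2.69956900e-05, -5.96456265e+01,  1.60804544e+00, -2.81197643e+01,
        1.24830566e-02,  9.20785853e-03, -2.09888026e-05]), 'tcp_pos': array([0.19468171, 0.64569512, 0.23033783]), 'orientation': array([-4.58263304e-01, -3.10783621e+00,  2.87360545e-03]), 'contact_force': array([ 0.09317411, -0.15165596,  0.26937732]), 'moment': array([-0.00414602,  0.03841333,  0.07303634]), 'grip_width': 0.08530735629074734}
{'camera_matrix': array([[430.00763178,   0.        , 277.52899063],
       [  0.        , 430.00763178, 208.23630054],
       [  0.        ,   0.        ,   1.        ]]), 'xyz': array([1.19394649, 0.81625   , 1.26291579]), 'attitude': array([-0.86659861, -2.61366885,  0.94929761])}
{'camera_matrix': array([[509.4767526 ,   0.        , 282.29542193],
       [  0.        , 509.4767526 , 206.77083808],
       [  0.        ,   0.        ,   1.        ]]), 'xyz': array([ 0.35668765, -0.01046291,  1.49283219]), 'attitude': array([-2.14289544,  2.14487325, -0.15007479])}
```

View pics/top0.png

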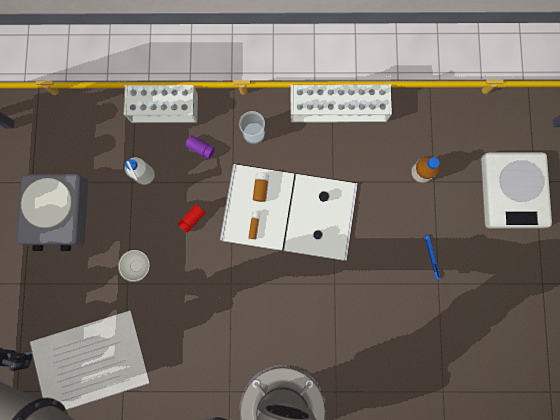

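View pics/scene0.png

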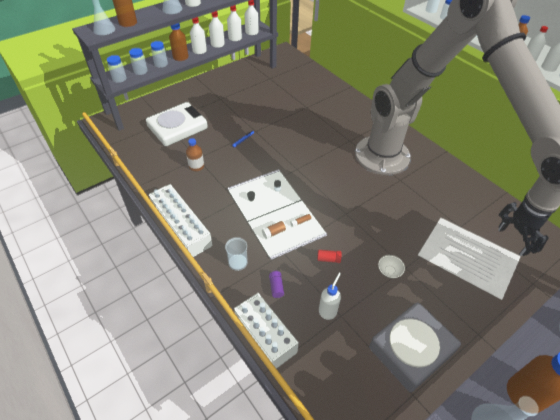

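```bash
cat > h.py <<'E'
import numpy as np, cv2
from scipy.spatial.transform import Rotation as R
from bench import r, imaging
def cam(n):
    c=imaging.camera_info(n); return c["camera_matrix"],np.array(c["xyz"]),R.from_rotvec(c["attitude"]).as_matrix()
def ray(n,uv,z):
    K,p,Rm=cam(n); d=Rm@np.linalg.solve(K,np.array([uv[0],uv[1],1.])); return p+d*(z-p[2])/d[2]
def proj(n,P):
    K,p,Rm=cam(n); q=K@(Rm.T@(np.asarray(P)-p)); return q[:2]/q[2]
def tri(uv1,uv2,n1="top",n2="scene"):
    A=[];b=[]
    for n,uv in((n1,uv1),(n2,uv2)):
        K,p,Rm=cam(n); d=Rm@np.linalg.solve(K,np.array([uv[0],uv[1],1.])); d/=np.linalg.norm(d)
        M=np.eye(3)-np.outer(d,d); A.append(M); b.append(M@p)
    return np.linalg.lstsq(np.vstack(A),np.hstack(b),rcond=None)[0]
E
python3 - <<'E'
from h import *
for n in("top","scene"):
    im=imaging.grab_frame(n); cv2.imwrite(f"pics/{n}1.png",im)
    # camera z-plane check
    for q in ("board","thick","thin","small_jar","stopper"):
        o=imaging.cut_out(n,q)
        for d in o[:3]: 
            m=d["region"]; ys,xs=np.nonzero(m)
            print(n,q,round(d["conf"],2),np.round(d["position"],1),m.sum(), cv2.minAreaRect(np.c_[xs,ys].astype(np.float32)), ray(n,d["position"],.02).round(4))
    for q in ("line_mid","thick_center","thin_center"):
        print(n,q,[(round(d["conf"],2),np.round(d["position"],1)) for d in imaging.tip_of(n,q)[:2]])
t=cv2.imread("pics/top1.png")[155:270,210:370]
cv2.imwrite("pics/topcrop.png",cv2.resize(t,None,fx=5,fy=5,interpolation=cv2.INTER_CUBIC))
t=cv2.imread("pics/scene1.png")[165:260,220:335]
cv2.imwrite("pics/scenecrop.png",cv2.resize(t,None,fx=6,fy=6,interpolation=cv2.INTER_CUBIC))
E
```

```text
top board 0.71 [290.4 211.9] 9236 ((288.66595458984375, 211.81954956054688), (128.93209838867188, 79.2729721069336), 8.392924308776855) [ 0.5564 -0.0267  0.02  ]
top thick 0.86 [193.1 219.4] 404 ((191.4615478515625, 218.3076934814453), (14.590744018554688, 28.451950073242188), 43.15238952636719) [0.5347 0.2569 0.02  ]
top thick 0.83 [201.8 145.3] 383 ((200.0384521484375, 146.3076934814453), (29.14815902709961, 13.643820762634277), 29.744882583618164) [0.7567 0.2365 0.02  ]
top thick 0.66 [261.1 187.4] 348 ((260.845947265625, 186.97567749023438), (13.308807373046875, 27.657363891601562), 8.972625732421875) [0.6291 0.0592 0.02  ]
top thin 0.51 [253.8 221.6] 192 ((254.0384979248047, 224.1923370361328), (7.566117763519287, 26.41939926147461), 7.125016689300537) [0.528  0.0799 0.02  ]
top stopper 0.51 [329.1 196.6] 81 ((323.9000244140625, 195.30003356933594), (9.391485214233398, 9.391485214233398), 63.43495178222656) [ 0.6014 -0.1401  0.02  ]
top stopper 0.41 [260.9 185.3] 385 ((260.54876708984375, 186.56097412109375), (13.583078384399414, 28.8226318359375), 6.340191841125488) [0.6354 0.0
[... 762 characters left out ...]
3 ((273.62774658203125, 229.77377319335938), (10.511723518371582, 23.802410125732422), 64.98310089111328) [0.6254 0.0558 0.02  ]
scene thin 0.4 [275.  190.9] 78 ((276.5, 185.5), (11.0, 7.0), 90.0) [ 0.506  -0.0897  0.02  ]
scene small_jar 0.63 [194.1 154.5] 442 ((194.06756591796875, 154.90541076660156), (32.715396881103516, 16.27549934387207), 80.53767395019531) [ 0.6565 -0.458   0.02  ]
scene small_jar 0.38 [275.8 189.2] 63 ((277.0, 186.0), (10.0, 6.0), 90.0) [ 0.498  -0.0951  0.02  ]
scene line_mid [(0.76, array([274.1, 212.2])), (0.42, array([275.4, 227.5]))]
scene thick_center [(0.83, array([276. , 228.7])), (0.79, array([276.6, 283.7]))]
scene thin_center [(0.71, array([301.6, 219.3]))]
```

View pics/topcrop.png

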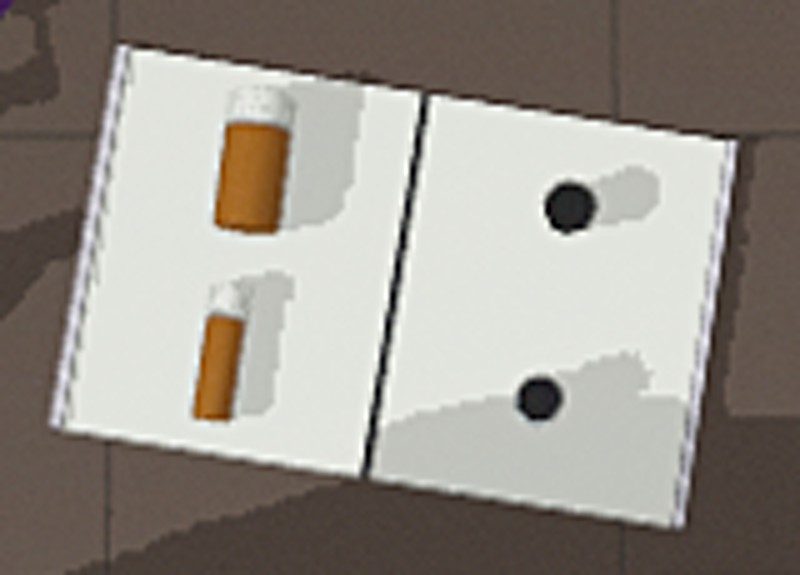

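View pics/scenecrop.png

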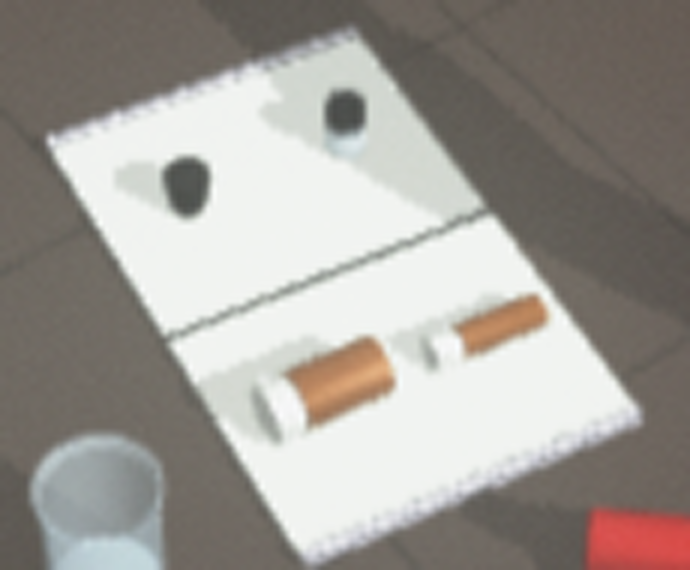

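```bash
cat >> h.py <<'E'
CR={"top":(220,355,162,262),"scene":(222,332,165,262)}  # u0,u1,v0,v1
def linefit(n,u,v,w):
    pts=np.c_[u,v].astype(float)
    c=(pts*w[:,None]).sum(0)/w.sum(); d=pts-c
    ev,V=np.linalg.eigh((d*w[:,None]).T@d/w.sum()); return c,V[:,1],np.sqrt(ev)
def boardpose(n,img,ends):
    """refine line sub-pixel: ends=rough pixel ends; sample cross profiles"""
    g=cv2.cvtColor(img,cv2.COLOR_BGR2GRAY).astype(np.float32)
    a,b=map(np.array,ends); t=(b-a)/np.linalg.norm(b-a); nrm=np.array([-t[1],t[0]])
    S=np.arange(-5,5.01,.25); P=[]
    for f in np.linspace(.06,.94,45):
        q=a+(b-a)*f; L=q+S[:,None]*nrm
        pr=cv2.remap(g,L[:,0].astype(np.float32)[None],L[:,1].astype(np.float32)[None],cv2.INTER_LINEAR)[0]
        base=np.minimum(np.median(pr[:12]),np.median(pr[-12:])); w=np.clip(base-pr-15,0,None); w[np.abs(S)>3]=0
        if w.sum()>50 and abs(np.median(pr[:12])-np.median(pr[-12:]))<25: P.append(q+nrm*(w*S).sum()/w.sum())
    P=np.array(P); W=np.array([ray(n,p,.008)[:2] for p in P])
    vx,vy,x0,y0=cv2.fitLine(W.astype(np.float32),cv2.DIST_HUBER,0,.01,.01).ravel()
    if vx<0: vx,vy=-vx,-vy
    res=np.abs((W-[x0,y0])@np.array([-vy,vx]))
    return np.array([x0,y0]),np.array([vx,vy]),len(P),res.max()
def tubes(n,img):
    hsv=cv2.cvtColor(img,cv2.COLOR_BGR2HSV); u0,u1,v0,v1=CR[n]
    m=np.zeros(img.shape[:2],np.uint8); m[v0:v1,u0:u1]=255
    m&=cv2.inRange(hsv,(5,110,60),(25,255,255))
    k,lab,st,ce=cv2.connectedComponentsWithStats(m)
    out=[]
    for i in range(1,k):
        if st[i,4]<60: continue
        ys,xs=np.nonzero(lab==i)
        c,d,s=linefit(n,xs,ys,np.ones(len(xs)))
        out.append((st[i,4],c,d,s))
    return sorted(out,key=lambda o:-o[0])
E
cat > look.py <<'E'
from h import *
import sys
tag=sys.argv[1]
B={"top":((295,174),(283.2,250.6)),"scene":((247.8,220.8),(301.8,200.2))}
for n in ("top","scene"):
    im=imaging.grab_frame(n); cv2.imwrite(f"pics/{n}_{tag}.png",im)
    try:
        p,d,k,res=boardpose(n,im,B[n]); print(n,"line",p.round(4),"yaw",np.degrees(np.arctan2(d[1],d[0])).round(2),k,res.round(4))
    except Exception as e: print(n,"line fail",e)
    for (a,c,dd,s),z in zip(tubes(n,im),(.028,.020)):
        e=[ray(n,c+dd*t,z)[:2] for t in(-8,8)]; v=e[1]-e[0]; v*=np.sign(v[0])
        P=ray(n,c,z)[:2]
        print(n,a,c.round(1),"body c",P.round(4),"yaw",np.degrees(np.arctan2(v[1],v[0])).round(2))
o=r.get_obs(); print(o["clock"],o["tcp_pos"].round(4),R.from_rotvec(o["orientation"]).as_matrix().round(3).tolist(),o["contact_force"].round(2),o["grip_width"])
E
python3 look.py 2
```

```text
top line [ 0.5829 -0.0255] yaw -9.21 40 0.0005
top 266 [259.7 190.3] body c [0.619  0.0628] yaw -6.48
top 145 [253.  228.3] body c [0.5085 0.0821] yaw -7.48
scene line [ 0.5704 -0.0216] yaw -9.22 40 0.0009
scene 100 [276.7 227.8] body c [0.6137 0.0648] yaw -7.87
1.1 [0.1948 0.6463 0.2313] [[-0.957, 0.289, 0.0], [0.289, 0.957, 0.0], [0.0, 0.0, -1.0]] [ 0.26  0.53 -0.37] 0.08545388660691315
```

```bash
cat > goal.py <<'E'
from h import *
import sys
yaw=np.radians(-9.2); X=np.array([np.cos(yaw),np.sin(yaw)]); N=np.array([-X[1],X[0]])
L0=np.array([.5829,-.0255])
m=ray("top",(289.1,212.3),.008)[:2]; O=L0+X*((m-L0)@X)
def tob(p): return np.array([(p[:2]-O)@X,(p[:2]-O)@N])
def fromb(x,n): return O+X*x+N*n
def delta(xb,nb,z):
    o=r.get_obs(); Rm=R.from_rotvec(o["orientation"]).as_matrix()
    t=np.r_[fromb(xb,nb),z]-o["tcp_pos"]
    Rt=np.column_stack([np.r_[-N,0],np.r_[X,0],[0,0,-1]])
    # det check: x cross y = z
    return (Rm.T@t*100).round(2),np.degrees(R.from_matrix(Rm.T@Rt).as_rotvec()).round(2)
if __name__=="__main__":
    o=r.get_obs(); Rm=R.from_rotvec(o["orientation"]).as_matrix()
    print("t",o["clock"],"tcp b",(tob(o["tcp_pos"])*1000).round(1),"z",o["tcp_pos"][2].round(4),"F",o["contact_force"].round(2),"w",o["grip_width"].round(4))
    if len(sys.argv)>3: print(delta(*[float(a)/1000 for a in sys.argv[1:4]]))
E
python3 - <<'E'
from goal import *
print(O,np.linalg.det(np.column_stack([np.r_[-N,0],np.r_[X,0],[0,0,-1]])))
print("thick",tob(ray("top",(260.85,187),.028)),"body",tob(ray("top",(259.7,190.3),.028)))
print("thin body",tob(ray("top",(253,228.3),.02)), tob(ray("top",(254.2,225),.02)))
print("scene thick",tob(ray("scene",(273.6,229.8),.028)), "tri",tri((260.85,187),(273.6,229.8)))
print(tob(ray("top",(324,195.3),.04)),tob(ray("top",(318,234.8),.05)))
E
python3 goal.py 53 155 150
```

```text
[ 0.5570846  -0.02131882] -1.0
thick [0.05789395 0.09133777] body [0.04770281 0.09303497]
thin body [-0.06455125  0.09431351] [-0.05449709  0.09248245]
scene thick [0.0562043  0.09693481] tri [0.62786491 0.061357   0.02423615]
[ 0.06065592 -0.0938634 ] [-0.05626134 -0.09334331]Traceback (most recent call last):
  File "goal.py", line 16, in <module>
    print("t",o["clock"],"tcp b",(tob(o["tcp_pos"])*1000).round(1),"z",o["tcp_pos"][2].round(4),"F",o["contact_force"].round(2),"w",o["grip_width"].round(4))
                                                                                                                                    ^^^^^^^^^^^^^^^^^^^^^
AttributeError: 'float' object has no attribute 'round'
```

```bash
sed -i 's/np.r_\[-N,0\]/np.r_[N,0]/; s/o\["grip_width"\].round(4)/round(o["grip_width"],4)/' goal.py; python3 goal.py 56 155 150
```

```text
t 1.1 tcp b [-464.3  601.1] z 0.2313 F [ 0.26  0.53 -0.37] w 0.0855
(array([-57.46, -37.36,   8.13]), array([ 0.  , -0.  , 82.42]))
```

Call:
{"name": "jog_arm", "arguments": {
  "rows": [
    {"xyz": [-57.5,-37.4,0],"delta_rot": [0,0,82.4],"fingers": 0.53},
    {"xyz": [-57.5,-37.4,0],"delta_rot": [0,0,82.4],"fingers": 0.53},
    {"xyz": [-57.5,-37.4,0],"delta_rot": [0,0,82.4],"fingers": 0.53},
    {"xyz": [-57.5,-37.4,0],"delta_rot": [0,0,82.4],"fingers": 0.53},
    {"xyz": [-57.5,-37.4,0],"delta_rot": [0,0,82.4],"fingers": 0.53}
  ]
}}

```text
clock: 1.52
tcp_pos: [0.3302, 0.4855, 0.2315]
orientation: [-1.4, -2.812, -0.001]
contact_force: [0.4, 0.8, -0.2]
grip_width: 0.0401
```

```bash
python3 goal.py 56 155 150
```

```text
t 1.5167 tcp b [-305.  464.] z 0.2315 F [ 0.42  0.77 -0.17] w 0.0401
(array([-47.45,   2.62,   8.14]), array([ 1.000e-02, -3.000e-02,  4.627e+01]))
```

Call:
{"name": "jog_arm", "arguments": {
  "rows": [
    {"xyz": [-47.5,2.6,2],"delta_rot": [0,0,46.3],"fingers": 0.53},
    {"xyz": [-47.5,2.6,2],"delta_rot": [0,0,46.3],"fingers": 0.53},
    {"xyz": [-47.5,2.6,2],"delta_rot": [0,0,46.3],"fingers": 0.53},
    {"xyz": [-47.5,2.6,2],"delta_rot": [0,0,46.3],"fingers": 0.53},
    {"xyz": [-47.5,2.6,2],"delta_rot": [0,0,46.3],"fingers": 0.53}
  ]
}}

```text
clock: 1.93
tcp_pos: [0.4645, 0.3265, 0.223]
orientation: [-2.196, -2.245, -0.002]
contact_force: [0.2, 0.6, 0.0]
grip_width: 0.0406
```

```bash
python3 goal.py 56 155 150
```

```text
t 1.9333 tcp b [-147.   328.5] z 0.223 F [0.2  0.64 0.  ] w 0.0406
(array([-20.76,  16.8 ,   7.28]), array([ 0.02, -0.07, 10.46]))
```

Call:
{"name": "jog_arm", "arguments": {
  "rows": [
    {"xyz": [-20.8,16.8,6],"delta_rot": [0,0,10.5],"fingers": 0.53},
    {"xyz": [-20.8,16.8,6],"delta_rot": [0,0,10.5],"fingers": 0.53},
    {"xyz": [-20.8,16.8,6],"delta_rot": [0,0,10.5],"fingers": 0.53},
    {"xyz": [-20.8,16.8,6],"delta_rot": [0,0,10.5],"fingers": 0.53},
    {"xyz": [-20.8,16.8,6],"delta_rot": [0,0,10.5],"fingers": 0.53}
  ]
}}

```text
clock: 2.35
tcp_pos: [0.5957, 0.1713, 0.1772]
orientation: [-2.392, -2.036, -0.003]
contact_force: [0.0, 1.1, 0.3]
grip_width: 0.0402
```

```bash
python3 goal.py 56 155 60
```

```text
t 2.35 tcp b [  7.3 196.3] z 0.1772 F [0.04 1.11 0.35] w 0.0402
(array([-4.15,  4.86, 11.72]), array([ 0.04, -0.1 , -0.  ]))
```

Call:
{"name": "jog_arm", "arguments": {
  "rows": [
    {"xyz": [-4.1,4.9,3],"delta_rot": [0,0,0],"fingers": 0.53},
    {"xyz": [-4.1,4.9,6],"delta_rot": [0,0,0],"fingers": 0.53},
    {"xyz": [-4.1,4.9,9],"delta_rot": [0,0,0],"fingers": 0.53},
    {"xyz": [-4.1,4.9,11.7],"delta_rot": [0,0,0],"fingers": 0.53},
    {"xyz": [-4.1,4.9,11.7],"delta_rot": [0,0,0],"fingers": 0.53}
  ]
}}

```text
clock: 2.77
tcp_pos: [0.6337, 0.1218, 0.0543]
orientation: [-2.39, -2.032, 0.011]
contact_force: [-1.3, -0.3, 0.5]
grip_width: 0.0403
```

```bash
python3 goal.py 56 155 18; python3 look.py 3
python3 - <<'E'
import cv2
for n,c in(("top",(155,270,210,370)),("scene",(165,260,220,335))):
    t=cv2.imread(f"pics/{n}_3.png")[c[0]:c[1],c[2]:c[3]]
    cv2.imwrite(f"pics/{n}_3c.png",cv2.resize(t,None,fx=5,fy=5,interpolation=cv2.INTER_CUBIC))
E
```

```text
t 2.7667 tcp b [ 52.8 153.5] z 0.0543 F [-1.3  -0.26  0.5 ] w 0.0403
(array([0.16, 0.35, 3.62]), array([-0.48,  0.14, -0.06]))
top line [ 0.5606 -0.0219] yaw -9.13 42 0.0006
top 266 [259.7 190.3] body c [0.619  0.0628] yaw -6.48
top 145 [253.  228.3] body c [0.5085 0.0821] yaw -7.48
scene line [ 0.6055 -0.0273] yaw -9.38 19 0.0061
2.8667 [0.6372 0.1233 0.0599] [[0.16, 0.987, -0.001], [0.987, -0.16, 0.001], [0.001, -0.001, -1.0]] [-0.19  0.81  0.71] 0.0400073710716361
```

View pics/top_3c.png

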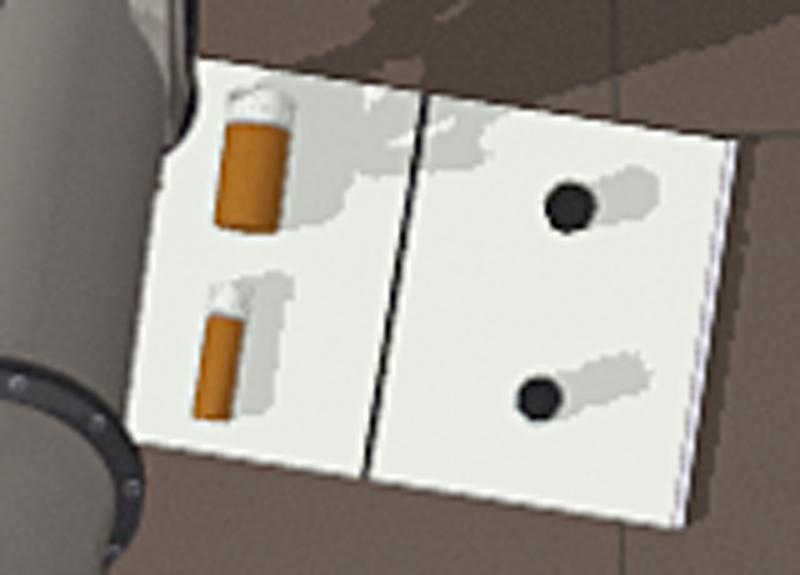

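View pics/scene_3c.png

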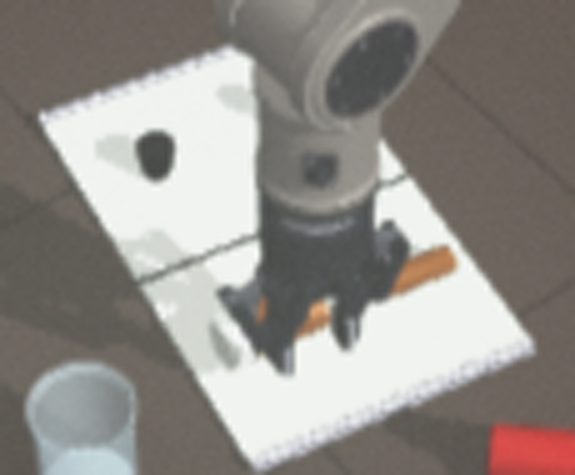

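Call:
{"name": "jog_arm", "arguments": {
  "rows": [
    {"xyz": [0.1,0,1],"fingers": 0.53},
    {"xyz": [0.1,0,2],"fingers": 0.53},
    {"xyz": [0.1,0,3],"fingers": 0.53},
    {"xyz": [0.1,0,4.2],"fingers": 0.53},
    {"xyz": [0.1,0,4.2],"fingers": 0.53}
  ]
}}

```text
$.rows[0]: bad value
```

```bash
python3 goal.py 56 127 18
```

```text
t 2.8667 tcp b [ 56.  155.6] z 0.0599 F [-0.19  0.81  0.71] w 0.04
(array([-2.86,  0.  ,  4.19]), array([-0.05, -0.06,  0.01]))
```

Call:
{"name": "jog_arm", "arguments": {
  "rows": [
    {"xyz": [0,0,1],"delta_rot": [0,0,0],"fingers": 0.53},
    {"xyz": [0,0,2],"delta_rot": [0,0,0],"fingers": 0.53},
    {"xyz": [0,0,3],"delta_rot": [0,0,0],"fingers": 0.53},
    {"xyz": [0,0,4.2],"delta_rot": [0,0,0],"fingers": 0.53},
    {"xyz": [0,0,4.2],"delta_rot": [0,0,0],"fingers": 0.53}
  ]
}}

```text
clock: 3.28
tcp_pos: [0.6355, 0.1236, 0.0156]
orientation: [-2.389, -2.035, 0.004]
contact_force: [-1.2, -0.1, -0.2]
grip_width: 0.0402
```

Call:
{"name": "jog_arm", "arguments": {
  "rows": [
    {"xyz": [-0.4,0,0.2],"delta_rot": [0,0,0],"fingers": 0.53},
    {"xyz": [-0.8,0,0.2],"delta_rot": [0,0,0],"fingers": 0.53},
    {"xyz": [-1.2,0,0.2],"delta_rot": [0,0,0],"fingers": 0.53},
    {"xyz": [-1.6,0,0.2],"delta_rot": [0,0,0],"fingers": 0.53},
    {"xyz": [-2.0,0,0.2],"delta_rot": [0,0,0],"fingers": 0.53}
  ]
}}

```text
clock: 3.7
tcp_pos: [0.6326, 0.103, 0.0141]
orientation: [-2.39, -2.035, 0.003]
contact_force: [-0.5, -1.0, 0.2]
grip_width: 0.0401
```

```bash
python3 goal.py 56 127 18; python3 look.py 4
python3 - <<'E'
import cv2
for n,c in(("top",(155,270,210,370)),("scene",(165,260,220,335))):
    t=cv2.imread(f"pics/{n}_4.png")[c[0]:c[1],c[2]:c[3]]
    cv2.imwrite(f"pics/{n}_4c.png",cv2.resize(t,None,fx=5,fy=5,interpolation=cv2.INTER_CUBIC))
E
```

```text
t 3.7 tcp b [ 54.7 134.8] z 0.0141 F [-0.5  -1.    0.15] w 0.0401
(array([-0.78,  0.13, -0.39]), array([-0.19, -0.01,  0.01]))
top line [ 0.5634 -0.0223] yaw -9.17 42 0.0005
top 260 [259.8 190.6] body c [0.6182 0.0625] yaw -9.53
top 145 [253.  228.3] body c [0.5085 0.0821] yaw -7.48
scene line [ 0.5638 -0.0205] yaw -9.15 16 0.0008
3.8 [0.6325 0.1023 0.0141] [[0.161, 0.987, -0.003], [0.987, -0.161, 0.0], [-0.0, -0.003, -1.0]] [ 0.05 -0.79 -0.12] 0.039845446783560876
```

View pics/scene_4c.png

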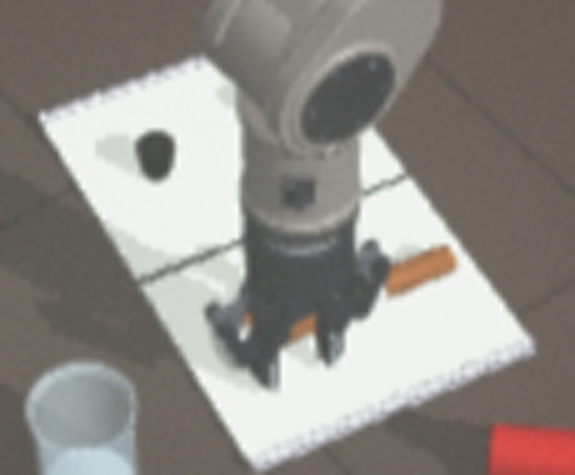

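View pics/top_4c.png

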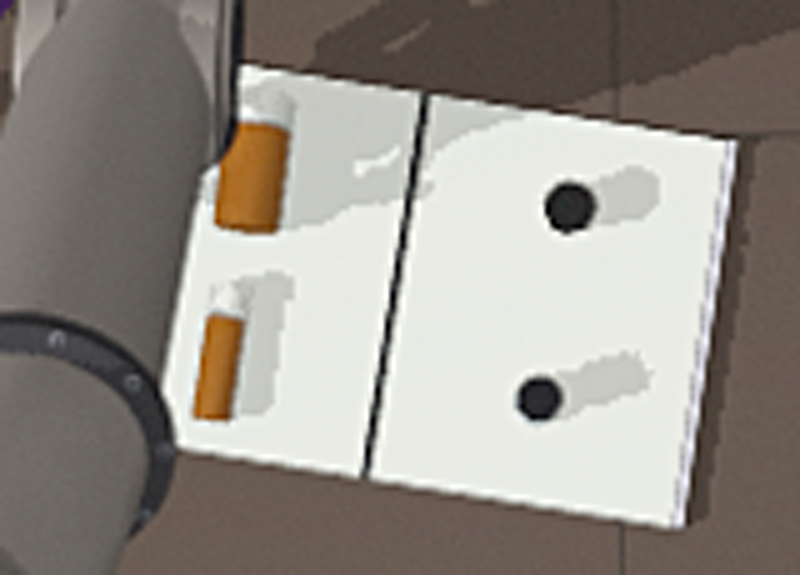

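Call:
{"name": "jog_arm", "arguments": {
  "rows": [
    {"xyz": [-0.25,0,-0.2],"delta_rot": [0,0,0],"fingers": 0.53},
    {"xyz": [-0.5,0,-0.2],"delta_rot": [0,0,0],"fingers": 0.53},
    {"xyz": [-0.75,0,-0.2],"delta_rot": [0,0,0],"fingers": 0.53},
    {"xyz": [-1.0,0,-0.2],"delta_rot": [0,0,0],"fingers": 0.53},
    {"xyz": [-1.25,0,-0.2],"delta_rot": [0,0,0],"fingers": 0.53}
  ]
}}

```text
clock: 4.22
tcp_pos: [0.6305, 0.0898, 0.0161]
orientation: [-2.391, -2.034, 0.004]
contact_force: [-0.0, 0.1, -0.5]
grip_width: 0.0399
```

Call:
{"name": "jog_arm", "arguments": {
  "rows": [
    {"xyz": [-0.25,0,0],"delta_rot": [0,0,0],"fingers": 0.53},
    {"xyz": [-0.5,0,0],"delta_rot": [0,0,0],"fingers": 0.53},
    {"xyz": [-0.75,0,0],"delta_rot": [0,0,0],"fingers": 0.53},
    {"xyz": [-1.0,0,0],"delta_rot": [0,0,0],"fingers": 0.53},
    {"xyz": [-1.25,0,0],"delta_rot": [0,0,0],"fingers": 0.53}
  ]
}}

```text
clock: 4.63
tcp_pos: [0.6284, 0.0773, 0.016]
orientation: [-2.391, -2.034, 0.004]
contact_force: [-0.2, -0.6, 0.5]
grip_width: 0.04
```

```bash
cat > edge.py <<'E'
from goal import *
# right silhouette edge of thick & thin body in top view
tag=sys.argv[1]; im=imaging.grab_frame("top"); cv2.imwrite(f"pics/top_{tag}.png",im)
for a,c,d,s in tubes("top",im)[:3]: print(a,c.round(1), (tob(ray("top",c,.028))*1000).round(1))
hsv=cv2.cvtColor(im,cv2.COLOR_BGR2HSV); m=cv2.inRange(hsv,(5,110,60),(25,255,255))
for nm,rows,z in(("thick",range(182,198,3),.028),("thin",range(221,236,3),.02)):
    out=[]
    for v in rows:
        xs=np.nonzero(m[v,222:350])[0]+222
        if len(xs): out.append((tob(ray("top",(xs.max()+.5,v),z))*1000).round(1).tolist())
    print(nm,out)
cv2.imwrite(f"pics/top_{tag}c.png",cv2.resize(im[155:270,210:370],None,fx=5,fy=5,interpolation=cv2.INTER_CUBIC))
E
python3 edge.py 5; python3 goal.py 56 100 16
```

```text
214 [266.8 192.1] [45.9 71.6]
66 [254.9 228.4] [-64.7  88.3]
thick [[78.4, 57.2], [69.6, 55.8], [60.4, 57.2], [51.6, 55.8], [42.4, 57.2], [33.6, 55.8]]
thin [[-41.4, 85.0], [-50.1, 83.5], [-59.2, 84.9], [-67.8, 83.4], [-76.9, 84.9]]
t 4.6833 tcp b [ 54.6 107.9] z 0.0161 F [ 0.5  -0.75  0.04] w 0.04
(array([-0.79,  0.14,  0.01]), array([-0.2 ,  0.05, -0.08]))
```

View pics/top_5c.png

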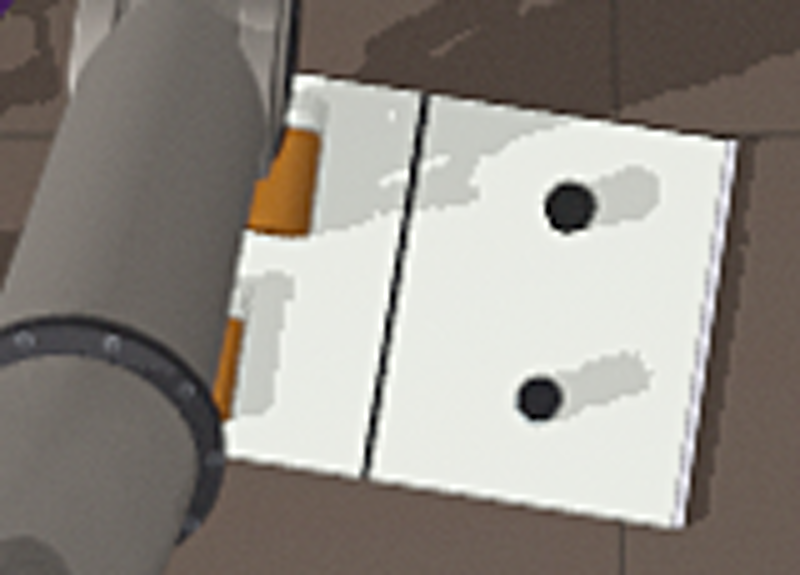

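Call:
{"name": "jog_arm", "arguments": {
  "rows": [
    {"xyz": [-0.25,0,0],"delta_rot": [0,0,0],"fingers": 0.53},
    {"xyz": [-0.5,0,0],"delta_rot": [0,0,0],"fingers": 0.53},
    {"xyz": [-0.75,0,0],"delta_rot": [0,0,0],"fingers": 0.53},
    {"xyz": [-1.0,0,0],"delta_rot": [0,0,0],"fingers": 0.53},
    {"xyz": [-1.25,0,0],"delta_rot": [0,0,0],"fingers": 0.53}
  ]
}}

```text
clock: 5.1
tcp_pos: [0.6262, 0.0639, 0.0161]
orientation: [-2.392, -2.033, 0.005]
contact_force: [0.6, -1.1, -0.1]
grip_width: 0.0401
```

Call:
{"name": "jog_arm", "arguments": {
  "rows": [
    {"xyz": [-0.25,0,0],"delta_rot": [0,0,0],"fingers": 0.53},
    {"xyz": [-0.5,0,0],"delta_rot": [0,0,0],"fingers": 0.53},
    {"xyz": [-0.75,0,0],"delta_rot": [0,0,0],"fingers": 0.53},
    {"xyz": [-1.0,0,0],"delta_rot": [0,0,0],"fingers": 0.53},
    {"xyz": [-1.25,0,0],"delta_rot": [0,0,0],"fingers": 0.53}
  ]
}}

```text
clock: 5.52
tcp_pos: [0.6241, 0.0513, 0.0161]
orientation: [-2.392, -2.033, 0.005]
contact_force: [0.9, 1.1, 0.7]
grip_width: 0.04
```

Call:
{"name": "jog_arm", "arguments": {
  "rows": [
    {"xyz": [-0.25,0,0],"delta_rot": [0,0,0],"fingers": 0.53},
    {"xyz": [-0.5,0,0],"delta_rot": [0,0,0],"fingers": 0.53},
    {"xyz": [-0.75,0,0],"delta_rot": [0,0,0],"fingers": 0.53},
    {"xyz": [-1.0,0,0],"delta_rot": [0,0,0],"fingers": 0.53},
    {"xyz": [-1.25,0,0],"delta_rot": [0,0,0],"fingers": 0.53}
  ]
}}

```text
clock: 5.93
tcp_pos: [0.6221, 0.0387, 0.0161]
orientation: [-2.392, -2.033, 0.004]
contact_force: [0.4, 0.3, 0.2]
grip_width: 0.0405
```

Call:
{"name": "jog_arm", "arguments": {
  "rows": [
    {"xyz": [-0.25,0,0],"delta_rot": [0,0,0],"fingers": 0.53},
    {"xyz": [-0.5,0,0],"delta_rot": [0,0,0],"fingers": 0.53},
    {"xyz": [-0.75,0,0],"delta_rot": [0,0,0],"fingers": 0.53},
    {"xyz": [-1.0,0,0],"delta_rot": [0,0,0],"fingers": 0.53},
    {"xyz": [-1.25,0,0],"delta_rot": [0,0,0],"fingers": 0.53}
  ]
}}

```text
clock: 6.35
tcp_pos: [0.62, 0.0261, 0.0161]
orientation: [-2.392, -2.033, 0.005]
contact_force: [-0.5, 0.0, 0.6]
grip_width: 0.0402
```

```bash
python3 edge.py 6; python3 goal.py 56 40 16
```

```text
157 [286.5 195. ] [46.4 13.7]
thick [[78.0, 3.8], [69.2, 2.4], [59.9, 3.9], [51.1, 2.5], [42.4, 1.1]]
thin []
t 6.4 tcp b [54.6 56.1] z 0.0161 F [-0.11 -1.08  0.07] w 0.0402
(array([-1.61,  0.14,  0.01]), array([-0.2 ,  0.07, -0.12]))
```

View pics/top_6c.png

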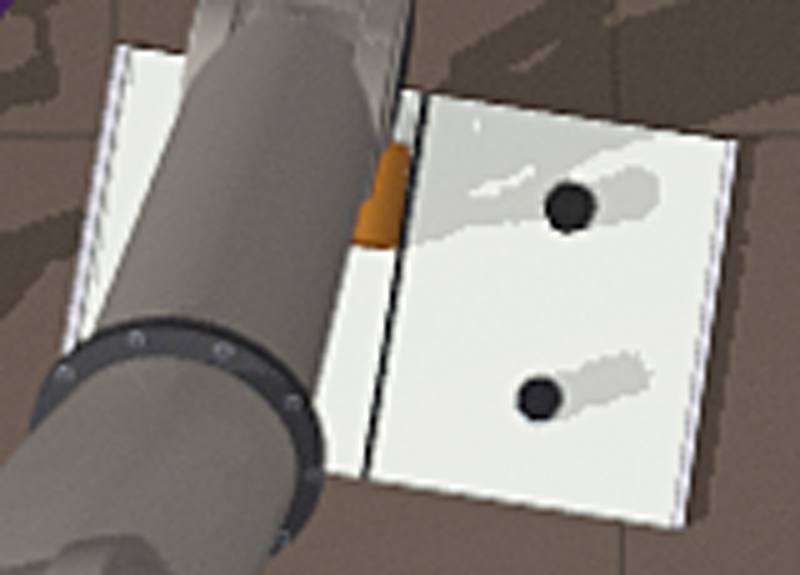

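Call:
{"name": "jog_arm", "arguments": {
  "rows": [
    {"xyz": [-0.25,0,0],"delta_rot": [0,0,0],"fingers": 0.53},
    {"xyz": [-0.5,0,0],"delta_rot": [0,0,0],"fingers": 0.53},
    {"xyz": [-0.75,0,0],"delta_rot": [0,0,0],"fingers": 0.53},
    {"xyz": [-1.0,0,0],"delta_rot": [0,0,0],"fingers": 0.53},
    {"xyz": [-1.2,0,0],"delta_rot": [0,0,0],"fingers": 0.53}
  ]
}}

```text
clock: 6.82
tcp_pos: [0.6179, 0.0131, 0.0161]
orientation: [-2.393, -2.032, 0.005]
contact_force: [-0.3, 0.1, -0.4]
grip_width: 0.0401
```

Call:
{"name": "jog_arm", "arguments": {
  "rows": [
    {"xyz": [-0.15,0,0],"delta_rot": [0,0,0],"fingers": 0.53},
    {"xyz": [-0.3,0,0],"delta_rot": [0,0,0],"fingers": 0.53},
    {"xyz": [-0.45,0,0],"delta_rot": [0,0,0],"fingers": 0.53},
    {"xyz": [-0.6,0,0],"delta_rot": [0,0,0],"fingers": 0.53},
    {"xyz": [-0.6,0,0],"delta_rot": [0,0,0],"fingers": 0.53}
  ]
}}

```text
clock: 7.23
tcp_pos: [0.6169, 0.0068, 0.0162]
orientation: [-2.394, -2.032, 0.005]
contact_force: [0.1, -0.5, 0.5]
grip_width: 0.0402
```

```bash
python3 edge.py 7; python3 goal.py 56 40 16
python3 - <<'E'
from goal import *
im=cv2.imread("pics/top1.png")
hsv=cv2.cvtColor(im,cv2.COLOR_BGR2HSV); m=cv2.inRange(hsv,(5,110,60),(25,255,255))
for v in range(182,198,3):
    xs=np.nonzero(m[v,222:350])[0]+222
    print((tob(ray("top",(xs.max()+.5,v),.028))*1000).round(1),(tob(ray("top",(xs.min()-.5,v),.028))*1000).round(1))
E
```

```text
114 [293.5 196.2] [46.  -7.1]
thick [[80.7, -13.5], [71.9, -14.9], [63.1, -16.3], [53.9, -14.8], [45.1, -16.1]]
thin []
t 7.2833 tcp b [54.6 37.6] z 0.0162 F [-0.4   0.54  1.17] w 0.0399
(array([0.24, 0.14, 0.02]), array([-0.2 ,  0.08, -0.15]))
[75.6 74.6] [ 69.6 112.2]
[66.4 76. ] [ 60.8 110.7]
[57.6 74.5] [ 51.6 112.1]
[48.3 76. ] [ 42.8 110.6]
[39.6 74.5] [ 33.6 112. ]
[30.8 73.1] [ 24.8 110.5]
```

Call:
{"name": "jog_arm", "arguments": {
  "rows": [
    {"xyz": [-0.1,0,0],"delta_rot": [0,0,0],"fingers": 0.53},
    {"xyz": [-0.2,0,0],"delta_rot": [0,0,0],"fingers": 0.53},
    {"xyz": [-0.3,0,0],"delta_rot": [0,0,0],"fingers": 0.53},
    {"xyz": [-0.3,0,0],"delta_rot": [0,0,0],"fingers": 0.53},
    {"xyz": [-0.3,0,0],"delta_rot": [0,0,0],"fingers": 0.53}
  ]
}}

```text
clock: 7.7
tcp_pos: [0.6165, 0.0039, 0.0162]
orientation: [-2.394, -2.032, 0.005]
contact_force: [0.0, 0.6, -0.6]
grip_width: 0.0401
```

```bash
python3 edge.py 8; python3 goal.py 56 40 16
```

```text
113 [294.7 196.5] [ 45.8 -10.6]
thick [[81.2, -16.4], [72.4, -17.8], [63.6, -19.1], [54.4, -17.6], [45.6, -19.0]]
thin []
t 7.75 tcp b [54.6 34.5] z 0.0162 F [ 1.35 -0.04  0.02] w 0.0401
(array([0.55, 0.14, 0.02]), array([-0.2 ,  0.08, -0.15]))
```

Call:
{"name": "jog_arm", "arguments": {
  "rows": [
    {"xyz": [0.5,0,0],"delta_rot": [0,0,0],"fingers": 0.53},
    {"xyz": [1.5,0,0],"delta_rot": [0,0,0],"fingers": 0.53},
    {"xyz": [3.0,0,-1],"delta_rot": [0,0,0],"fingers": 0.53},
    {"xyz": [5,0,-4],"delta_rot": [0,0,0],"fingers": 0.53},
    {"xyz": [8,-2,-7],"delta_rot": [0,0,0],"fingers": 0.53}
  ]
}}

```text
clock: 8.17
tcp_pos: [0.6137, 0.0819, 0.0835]
orientation: [2.397, 2.029, -0.005]
contact_force: [1.5, -0.5, 0.9]
grip_width: 0.0403
```

```bash
python3 goal.py -56 160 70
```

```text
t 8.1667 tcp b [ 39.3 110.9] z 0.0835 F [ 1.5  -0.52  0.86] w 0.0403
(array([ 4.86, -9.56,  1.35]), array([-0.09,  0.17, -0.32]))
```

Call:
{"name": "jog_arm", "arguments": {
  "rows": [
    {"xyz": [4,-2,0],"delta_rot": [0,0,0],"fingers": 0.53},
    {"xyz": [4.9,-5,0.5],"delta_rot": [0,0,0],"fingers": 0.53},
    {"xyz": [4.9,-8,1.3],"delta_rot": [0,0,0],"fingers": 0.53},
    {"xyz": [4.9,-9.6,1.3],"delta_rot": [0,0,0],"fingers": 0.53},
    {"xyz": [4.9,-9.6,1.3],"delta_rot": [0,0,0],"fingers": 0.53}
  ]
}}

```text
clock: 8.58
tcp_pos: [0.5223, 0.1487, 0.0696]
orientation: [-2.391, -2.033, 0.011]
contact_force: [0.1, 0.9, -1.0]
grip_width: 0.0403
```

```bash
python3 edge.py 9; python3 look.py 9; python3 goal.py -56 155 14
```

```text
270 [291.5 194.4] [50.4 -0.5]
145 [253.  228.3] [-65.2  93.7]
thick [[81.2, -16.4], [72.4, -17.8], [63.6, -19.1], [54.4, -17.6], [45.6, -19.0]]
thin [[-41.4, 85.0], [-50.1, 83.5], [-59.2, 84.9], [-67.8, 83.4], [-76.9, 84.9]]
top line [ 0.5164 -0.0148] yaw -9.21 26 0.0031
top 270 [291.5 194.3] body c [ 0.607 -0.03 ] yaw -7.62
top 145 [253.  228.3] body c [0.5085 0.0821] yaw -7.48
scene line [ 0.5182 -0.013 ] yaw -9.07 22 0.001
scene 101 [264.5 210.2] body c [ 0.6005 -0.0288] yaw -9.99
8.7333 [0.5281 0.1469 0.071 ] [[0.165, 0.986, -0.0], [0.986, -0.165, -0.002], [-0.002, -0.0, -1.0]] [-0.2  -0.13  0.29] 0.03987417777031386
t 8.7333 tcp b [-55.5 161.4] z 0.071 F [-0.2  -0.13  0.29] w 0.0399
(array([-0.63, -0.04,  5.7 ]), array([-0.  ,  0.12, -0.28]))
```

View pics/top_9c.png

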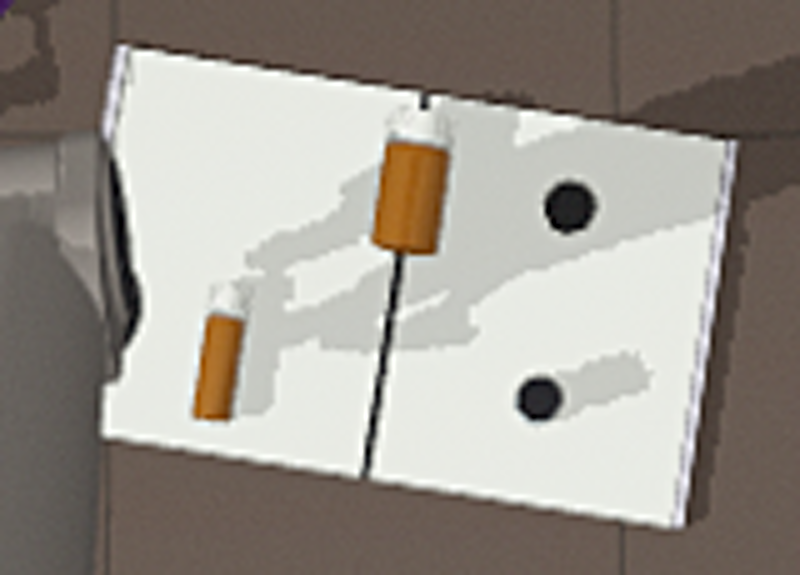

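Call:
{"name": "jog_arm", "arguments": {
  "rows": [
    {"xyz": [-0.2,-0.3,1.5],"delta_rot": [0,0,-0.3],"fingers": 0.53},
    {"xyz": [-0.4,-0.3,3],"delta_rot": [0,0,-0.3],"fingers": 0.53},
    {"xyz": [-0.6,-0.3,4.5],"delta_rot": [0,0,-0.3],"fingers": 0.53},
    {"xyz": [-0.6,-0.3,5.6],"delta_rot": [0,0,-0.3],"fingers": 0.53},
    {"xyz": [-0.6,-0.3,5.6],"delta_rot": [0,0,-0.3],"fingers": 0.53}
  ]
}}

```text
clock: 9.15
tcp_pos: [0.524, 0.1406, 0.0132]
orientation: [2.392, 2.035, -0.006]
contact_force: [-0.4, -0.7, 0.5]
grip_width: 0.0403
```

```bash
python3 goal.py -58 125 13
```

```text
t 9.15 tcp b [-58.6 154.6] z 0.0132 F [-0.4  -0.68  0.5 ] w 0.0403
(array([-2.96,  0.06,  0.03]), array([-0.1 ,  0.21, -0.04]))
```

Call:
{"name": "jog_arm", "arguments": {
  "rows": [
    {"xyz": [-0.7,0,0.2],"delta_rot": [0,0,0],"fingers": 0.53},
    {"xyz": [-1.4,0,0.2],"delta_rot": [0,0,0],"fingers": 0.53},
    {"xyz": [-1.9,0,0.2],"delta_rot": [0,0,0],"fingers": 0.53},
    {"xyz": [-2.4,0,0.2],"delta_rot": [0,0,0],"fingers": 0.53},
    {"xyz": [-2.8,0,0.2],"delta_rot": [0,0,0],"fingers": 0.53}
  ]
}}

```text
clock: 9.57
tcp_pos: [0.5198, 0.112, 0.0119]
orientation: [2.393, 2.033, -0.005]
contact_force: [0.3, 0.0, 0.3]
grip_width: 0.0401
```

Call:
{"name": "jog_arm", "arguments": {
  "rows": [
    {"xyz": [-0.25,0,0],"delta_rot": [0,0,0],"fingers": 0.53},
    {"xyz": [-0.5,0,0],"delta_rot": [0,0,0],"fingers": 0.53},
    {"xyz": [-0.75,0,0],"delta_rot": [0,0,0],"fingers": 0.53},
    {"xyz": [-1.0,0,0],"delta_rot": [0,0,0],"fingers": 0.53},
    {"xyz": [-1.25,0,0],"delta_rot": [0,0,0],"fingers": 0.53}
  ]
}}

```text
clock: 9.98
tcp_pos: [0.5178, 0.0997, 0.012]
orientation: [2.393, 2.034, -0.005]
contact_force: [0.4, 0.4, -0.1]
grip_width: 0.0402
```

Call:
{"name": "jog_arm", "arguments": {
  "rows": [
    {"xyz": [-0.25,0,0],"delta_rot": [0,0,0],"fingers": 0.53},
    {"xyz": [-0.5,0,0],"delta_rot": [0,0,0],"fingers": 0.53},
    {"xyz": [-0.75,0,0],"delta_rot": [0,0,0],"fingers": 0.53},
    {"xyz": [-1.0,0,0],"delta_rot": [0,0,0],"fingers": 0.53},
    {"xyz": [-1.25,0,0],"delta_rot": [0,0,0],"fingers": 0.53}
  ]
}}

```text
clock: 10.4
tcp_pos: [0.5157, 0.0871, 0.012]
orientation: [2.393, 2.034, -0.005]
contact_force: [0.3, -0.0, -0.0]
grip_width: 0.0402
```

```bash
python3 edge.py 10; python3 goal.py -58 125 13
```

```text
268 [291.5 194.4] [50.4 -0.7]
thick [[81.2, -16.4], [72.4, -17.8], [63.6, -19.1], [54.4, -17.6], [45.6, -19.0]]
thin [[-38.2, 64.8], [-46.9, 63.4], [-56.0, 64.8], [-64.6, 63.4], [-73.7, 64.8]]
t 10.45 tcp b [-58.2  99.8] z 0.012 F [-0.23 -0.89  0.09] w 0.0398
(array([ 2.52,  0.01, -0.11]), array([-0.05,  0.21, -0.11]))
```

View pics/top_10c.png

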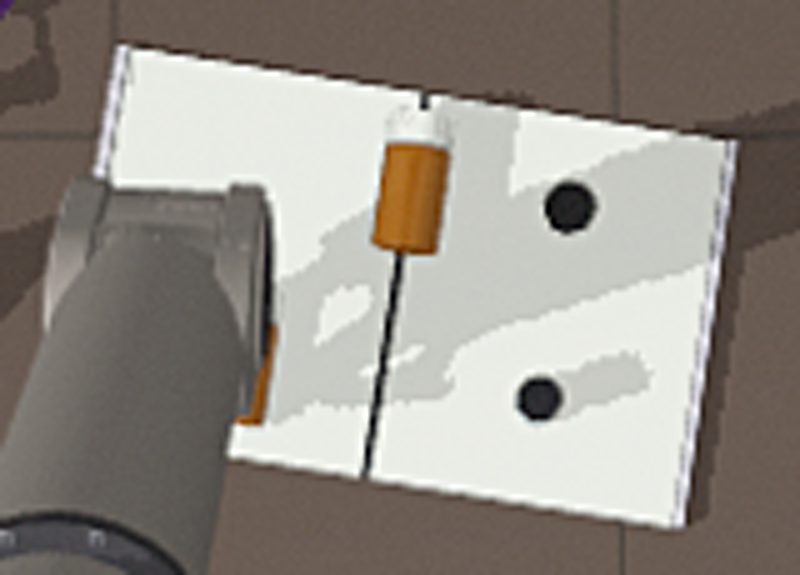

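Call:
{"name": "jog_arm", "arguments": {
  "rows": [
    {"xyz": [-0.25,0,0],"delta_rot": [0,0,0],"fingers": 0.53},
    {"xyz": [-0.5,0,0],"delta_rot": [0,0,0],"fingers": 0.53},
    {"xyz": [-0.75,0,0],"delta_rot": [0,0,0],"fingers": 0.53},
    {"xyz": [-1.0,0,0],"delta_rot": [0,0,0],"fingers": 0.53},
    {"xyz": [-1.25,0,0],"delta_rot": [0,0,0],"fingers": 0.53}
  ]
}}

```text
clock: 10.87
tcp_pos: [0.5135, 0.0739, 0.0121]
orientation: [2.393, 2.033, -0.005]
contact_force: [-0.1, -0.1, -0.4]
grip_width: 0.0403
```

Call:
{"name": "jog_arm", "arguments": {
  "rows": [
    {"xyz": [-0.25,0,0],"delta_rot": [0,0,0],"fingers": 0.53},
    {"xyz": [-0.5,0,0],"delta_rot": [0,0,0],"fingers": 0.53},
    {"xyz": [-0.75,0,0],"delta_rot": [0,0,0],"fingers": 0.53},
    {"xyz": [-1.0,0,0],"delta_rot": [0,0,0],"fingers": 0.53},
    {"xyz": [-1.25,0,0],"delta_rot": [0,0,0],"fingers": 0.53}
  ]
}}

```text
clock: 11.28
tcp_pos: [0.5115, 0.0613, 0.0121]
orientation: [2.393, 2.033, -0.005]
contact_force: [0.0, -0.6, -0.0]
grip_width: 0.0399
```

Call:
{"name": "jog_arm", "arguments": {
  "rows": [
    {"xyz": [-0.25,0,0],"delta_rot": [0,0,0],"fingers": 0.53},
    {"xyz": [-0.5,0,0],"delta_rot": [0,0,0],"fingers": 0.53},
    {"xyz": [-0.75,0,0],"delta_rot": [0,0,0],"fingers": 0.53},
    {"xyz": [-1.0,0,0],"delta_rot": [0,0,0],"fingers": 0.53},
    {"xyz": [-1.25,0,0],"delta_rot": [0,0,0],"fingers": 0.53}
  ]
}}

```text
clock: 11.7
tcp_pos: [0.5094, 0.0487, 0.0122]
orientation: [2.393, 2.033, -0.005]
contact_force: [-0.2, 0.1, -0.4]
grip_width: 0.0398
```

```bash
python3 edge.py 11; python3 goal.py -58 125 13
```

```text
267 [291.6 194.4] [50.5 -0.7]
thick [[81.2, -16.4], [72.4, -17.8], [63.6, -19.1], [54.4, -17.6], [45.6, -19.0]]
thin []
t 11.75 tcp b [-58.3  60.9] z 0.0122 F [-0.74 -0.74 -0.3 ] w 0.0402
(array([ 6.41,  0.01, -0.11]), array([-0.06,  0.23, -0.15]))
```

View pics/top_11c.png

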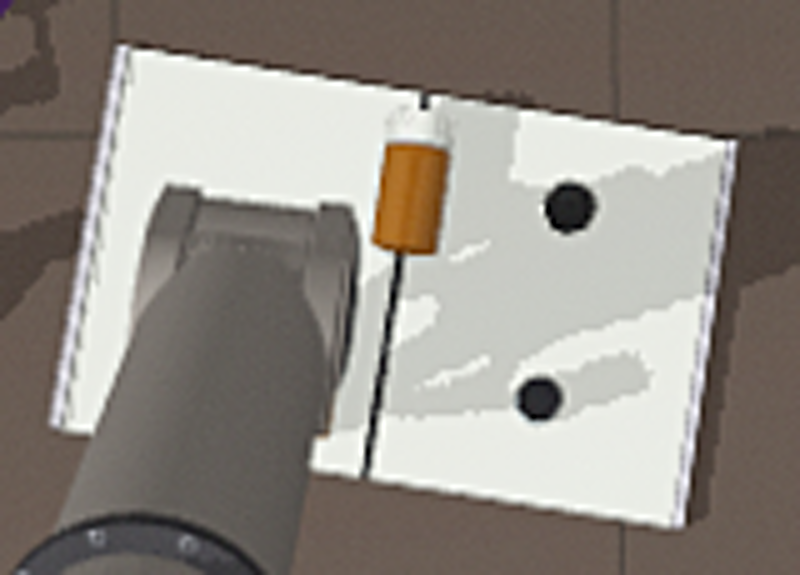

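Call:
{"name": "jog_arm", "arguments": {
  "rows": [
    {"xyz": [-0.25,0,0],"delta_rot": [0,0,0],"fingers": 0.53},
    {"xyz": [-0.5,0,0],"delta_rot": [0,0,0],"fingers": 0.53},
    {"xyz": [-0.75,0,0],"delta_rot": [0,0,0],"fingers": 0.53},
    {"xyz": [-1.0,0,0],"delta_rot": [0,0,0],"fingers": 0.53},
    {"xyz": [-1.25,0,0],"delta_rot": [0,0,0],"fingers": 0.53}
  ]
}}

```text
clock: 12.17
tcp_pos: [0.5072, 0.0354, 0.0122]
orientation: [2.394, 2.032, -0.006]
contact_force: [-0.4, -0.2, 0.3]
grip_width: 0.0403
```

Call:
{"name": "jog_arm", "arguments": {
  "rows": [
    {"xyz": [-0.25,0,0],"delta_rot": [0,0,0],"fingers": 0.53},
    {"xyz": [-0.5,0,0],"delta_rot": [0,0,0],"fingers": 0.53},
    {"xyz": [-0.7,0,0],"delta_rot": [0,0,0],"fingers": 0.53},
    {"xyz": [-0.9,0,0],"delta_rot": [0,0,0],"fingers": 0.53},
    {"xyz": [-1.05,0,0],"delta_rot": [0,0,0],"fingers": 0.53}
  ]
}}

```text
clock: 12.58
tcp_pos: [0.5055, 0.0249, 0.0123]
orientation: [2.394, 2.031, -0.006]
contact_force: [-0.1, 0.4, 0.2]
grip_width: 0.0403
```

Call:
{"name": "jog_arm", "arguments": {
  "rows": [
    {"xyz": [-0.15,0,0],"delta_rot": [0,0,0],"fingers": 0.53},
    {"xyz": [-0.3,0,0],"delta_rot": [0,0,0],"fingers": 0.53},
    {"xyz": [-0.45,0,0],"delta_rot": [0,0,0],"fingers": 0.53},
    {"xyz": [-0.55,0,0],"delta_rot": [0,0,0],"fingers": 0.53},
    {"xyz": [-0.6,0,0],"delta_rot": [0,0,0],"fingers": 0.53}
  ]
}}

```text
clock: 13.0
tcp_pos: [0.5044, 0.0187, 0.0123]
orientation: [2.394, 2.031, -0.006]
contact_force: [-1.2, -0.7, 0.2]
grip_width: 0.0402
```

```bash
python3 edge.py 12; python3 look.py 12; python3 goal.py -58 125 13;python3 - <<'E'
import cv2
t=cv2.imread(f"pics/scene_12.png")[165:260,220:335]
cv2.imwrite(f"pics/scene_12c.png",cv2.resize(t,None,fx=6,fy=6,interpolation=cv2.INTER_CUBIC))
E
```

```text
200 [292.1 191.9] [58.  -1.1]
thick [[81.2, -16.4], [72.4, -17.8], [63.6, -19.1], [54.4, -17.6], [45.6, -19.0]]
thin []
top line fail OpenCV(4.12.0) /io/opencv/modules/imgproc/src/linefit.cpp:618: error: (-215:Assertion failed) npoints2 >= 0 || npoints3 >= 0 in function 'fitLine'

top 200 [292.1 191.9] body c [ 0.6141 -0.0317] yaw 3.48
scene line [ 0.5522 -0.0158] yaw -10.44 3 0.0027
scene 97 [264.3 210.2] body c [ 0.601  -0.0292] yaw -8.52
13.15 [0.5045 0.0189 0.0123] [[0.163, 0.987, -0.002], [0.987, -0.163, -0.004], [-0.004, -0.001, -1.0]] [-0.32 -0.05  0.13] 0.03997663534644872
t 13.15 tcp b [-58.3  31.3] z 0.0123 F [-0.32 -0.05  0.13] w 0.04
(array([ 9.37,  0.01, -0.11]), array([-0.05,  0.23, -0.16]))
```

View pics/scene_12c.png

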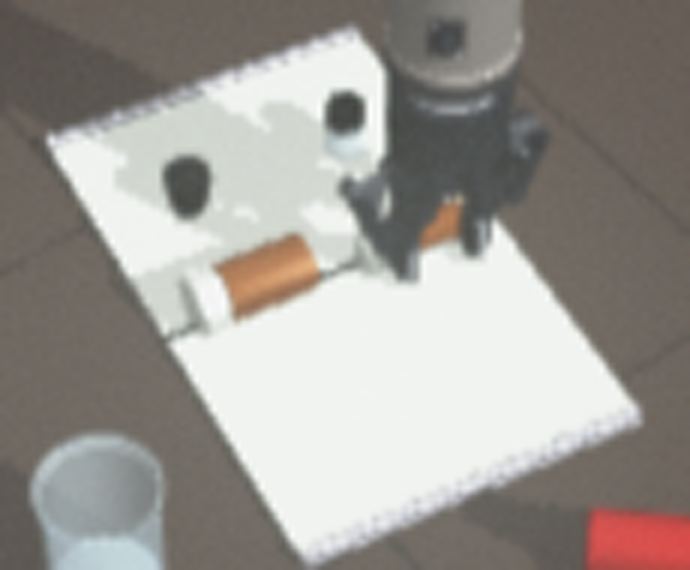

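Call:
{"name": "jog_arm", "arguments": {
  "rows": [
    {"xyz": [0.5,0,0],"delta_rot": [0,0,0],"fingers": 0.53},
    {"xyz": [2,0,0],"delta_rot": [0,0,0],"fingers": 0.53},
    {"xyz": [4,0,0],"delta_rot": [0,0,0],"fingers": 0.53},
    {"xyz": [6,0,0],"delta_rot": [0,0,0],"fingers": 0.53},
    {"xyz": [6,0,0],"delta_rot": [0,0,0],"fingers": 0.53}
  ]
}}

```text
clock: 13.57
tcp_pos: [0.5151, 0.0836, 0.012]
orientation: [2.389, 2.039, -0.002]
contact_force: [-0.1, 0.5, 0.4]
grip_width: 0.0401
```

```bash
python3 edge.py 13; python3 look.py 13; python3 goal.py -58 30 13
```

```text
268 [291.5 194.4] [50.4 -0.7]
150 [283.1 233. ] [-64.8   5.6]
thick [[81.2, -16.4], [72.4, -17.8], [63.6, -19.1], [54.4, -17.6], [45.6, -19.0]]
thin [[-35.8, -5.5], [-44.9, -4.0], [-53.5, -5.4], [-62.6, -3.9]]
top line [ 0.5427 -0.0194] yaw -9.53 11 0.0038
top 268 [291.5 194.4] body c [ 0.6067 -0.03  ] yaw -8.02
top 150 [283.1 233. ] body c [ 0.4948 -0.0054] yaw -8.98
scene line [ 0.5618 -0.0191] yaw -9.59 7 0.006
scene 103 [264.6 210.2] body c [ 0.6003 -0.0287] yaw -11.9
13.7167 [0.5141 0.0782 0.012 ] [[0.162, 0.987, -0.002], [0.987, -0.162, -0.004], [-0.004, -0.001, -1.0]] [-0.17  0.   -0.33] 0.04008759156315057
t 13.7167 tcp b [-58.4  91.4] z 0.012 F [-0.17  0.   -0.33] w 0.0401
(array([-6.14,  0.05, -0.08]), array([-0.06,  0.25, -0.12]))
```

View pics/top_13c.png

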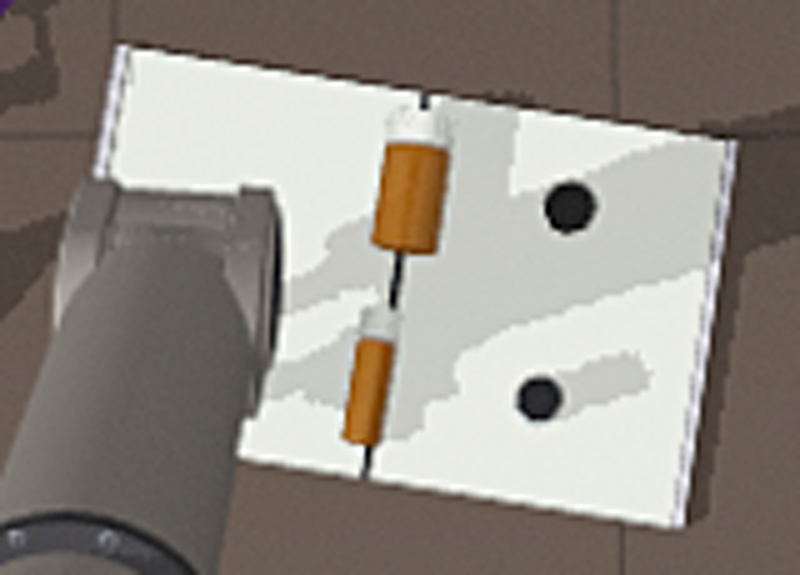

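Call:
{"name": "jog_arm", "arguments": {
  "rows": [
    {"xyz": [-1.5,0,0],"delta_rot": [0,0,0],"fingers": 0.53},
    {"xyz": [-3,0,0],"delta_rot": [0,0,0],"fingers": 0.53},
    {"xyz": [-4.2,0,0],"delta_rot": [0,0,0],"fingers": 0.53},
    {"xyz": [-4.8,0,0],"delta_rot": [0,0,0],"fingers": 0.53},
    {"xyz": [-5.0,0,0],"delta_rot": [0,0,0],"fingers": 0.53}
  ]
}}

```text
clock: 14.13
tcp_pos: [0.5056, 0.0268, 0.0123]
orientation: [2.396, 2.028, -0.007]
contact_force: [0.5, -0.5, -0.8]
grip_width: 0.0401
```

```bash
python3 goal.py -58 26.2 12
```

```text
t 14.1333 tcp b [-58.6  39.3] z 0.0123 F [ 0.51 -0.48 -0.79] w 0.0401
(array([-1.31,  0.06,  0.03]), array([-0.08,  0.29, -0.3 ]))
```

Call:
{"name": "jog_arm", "arguments": {
  "rows": [
    {"xyz": [-0.2,0,0],"delta_rot": [0,0,-0.3],"fingers": 0.53},
    {"xyz": [-0.4,0,0],"delta_rot": [0,0,-0.3],"fingers": 0.53},
    {"xyz": [-0.6,0,0],"delta_rot": [0,0,-0.3],"fingers": 0.53},
    {"xyz": [-0.75,0,0],"delta_rot": [0,0,-0.3],"fingers": 0.53},
    {"xyz": [-0.85,0,0],"delta_rot": [0,0,-0.3],"fingers": 0.53}
  ]
}}

```text
clock: 14.55
tcp_pos: [0.5042, 0.0186, 0.0123]
orientation: [2.39, 2.035, -0.007]
contact_force: [-0.3, -0.7, -0.3]
grip_width: 0.0402
```

```bash
python3 goal.py -58 26.2 12
```

```text
t 14.55 tcp b [-58.6  31. ] z 0.0123 F [-0.34 -0.7  -0.29] w 0.0402
(array([-0.48,  0.06,  0.03]), array([-0.08,  0.28,  0.03]))
```

Call:
{"name": "jog_arm", "arguments": {
  "rows": [
    {"xyz": [-0.15,0,0],"delta_rot": [0,0,0],"fingers": 0.53},
    {"xyz": [-0.3,0,0],"delta_rot": [0,0,0],"fingers": 0.53},
    {"xyz": [-0.4,0,0],"delta_rot": [0,0,0],"fingers": 0.53},
    {"xyz": [-0.48,0,0],"delta_rot": [0,0,0],"fingers": 0.53},
    {"xyz": [-0.48,0,0],"delta_rot": [0,0,0],"fingers": 0.53}
  ]
}}

```text
clock: 14.97
tcp_pos: [0.5034, 0.0137, 0.0123]
orientation: [2.39, 2.035, -0.007]
contact_force: [-1.6, -0.5, -0.6]
grip_width: 0.0401
```

Call:
{"name": "jog_arm", "arguments": {
  "rows": [
    {"xyz": [0.5,0,0],"delta_rot": [0,0,0],"fingers": 0.53},
    {"xyz": [2,0,0],"delta_rot": [0,0,0],"fingers": 0.53},
    {"xyz": [4,0,0],"delta_rot": [0,0,0],"fingers": 0.53},
    {"xyz": [6,0,0],"delta_rot": [0,0,0],"fingers": 0.53},
    {"xyz": [7.5,0,0],"delta_rot": [0,0,0],"fingers": 0.53}
  ]
}}

```text
clock: 15.38
tcp_pos: [0.5157, 0.0901, 0.0119]
orientation: [2.39, 2.037, -0.006]
contact_force: [-0.7, 0.2, 0.2]
grip_width: 0.0399
```

```bash
python3 edge.py 14; python3 goal.py -58 150 90;python3 - <<'E'
from goal import *
im=cv2.imread("pics/top_14.png")
for (a,c,d,s),z in zip(tubes("top",im),(.028,.02)): print(a,c.round(2),tob(ray("top",c,z))*1000)
E
```

```text
268 [291.5 194.4] [50.4 -0.7]
146 [284.8 233.3] [-64.9   0.6]
thick [[81.2, -16.4], [72.4, -17.8], [63.6, -19.1], [54.4, -17.6], [45.6, -19.0]]
thin [[-35.3, -8.4], [-44.0, -9.8], [-53.1, -8.3], [-61.7, -9.6]]
t 15.4333 tcp b [-58.8 106.9] z 0.0119 F [ 0.95  3.46 -0.92] w 0.0406
(array([ 4.29,  0.09, -7.82]), array([-0.06,  0.12,  0.31]))
268 [291.54 194.42] [50.37930012 -0.66345304]
146 [284.83 233.27] [-64.17115878   0.74463621]
```

View pics/top_14c.png

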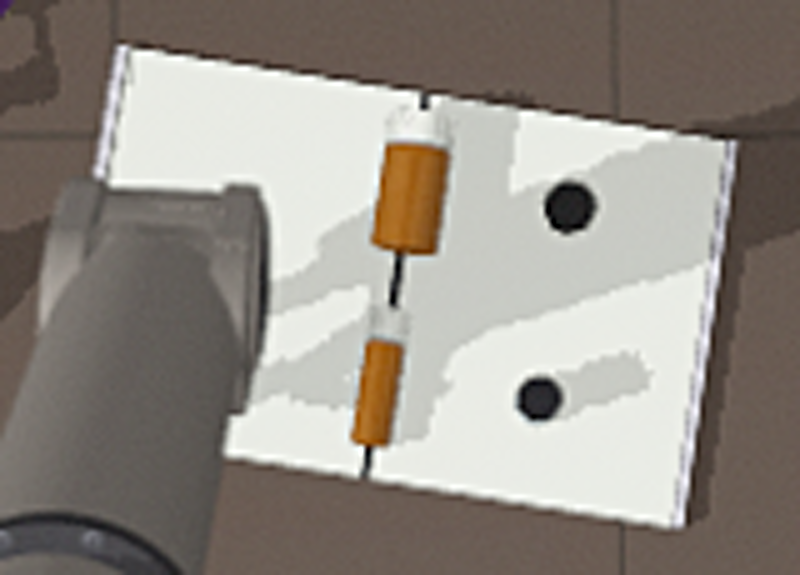

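Both tubes are on the line: centre offsets are about -0.7 mm (thick) and +0.7 mm (thin). I'll raise the hand clear and check a last time.

Call:
{"name": "jog_arm", "arguments": {
  "rows": [
    {"xyz": [2,0,-1],"delta_rot": [0,0,0],"fingers": 0.53},
    {"xyz": [4,0,-4],"delta_rot": [0,0,0],"fingers": 0.53},
    {"xyz": [4.3,0,-7],"delta_rot": [0,0,0],"fingers": 0.53},
    {"xyz": [4.3,0,-8],"delta_rot": [0,0,0],"fingers": 0.53},
    {"xyz": [4.3,0,-8],"delta_rot": [0,0,0],"fingers": 0.53}
  ]
}}

```text
clock: 15.85
tcp_pos: [0.5247, 0.1372, 0.0943]
orientation: [2.384, 2.042, 0.004]
contact_force: [-0.5, -0.0, 0.2]
grip_width: 0.04
```

Call:
{"name": "jog_arm", "arguments": {
  "rows": [
    {"xyz": [0,0,0],"delta_rot": [0,0,0],"fingers": 0.53},
    {"xyz": [0,0,0],"delta_rot": [0,0,0],"fingers": 0.53},
    {"xyz": [0,0,0],"delta_rot": [0,0,0],"fingers": 0.53},
    {"xyz": [0,0,0],"delta_rot": [0,0,0],"fingers": 0.53},
    {"xyz": [0,0,0],"delta_rot": [0,0,0],"fingers": 0.53}
  ]
}}

```text
clock: 16.27
tcp_pos: [0.5242, 0.1367, 0.0935]
orientation: [2.385, 2.042, 0.001]
contact_force: [-0.3, 0.8, 0.3]
grip_width: 0.0403
```

```bash
python3 look.py 15
python3 - <<'E'
from goal import *
for n in("top","scene"):
    im=cv2.imread(f"pics/{n}_15.png")
    for (a,c,d,s),z in zip(tubes(n,im),(.028,.02)): print(n,a,c.round(2),tob(ray(n,c,z))*1000)
E
```

```text
top line [ 0.5379 -0.0187] yaw -9.61 8 0.0029
top 269 [291.6 194.4] body c [ 0.6068 -0.0301] yaw -8.29
top 146 [284.9 233.3] body c [ 0.4937 -0.0104] yaw -8.37
scene line [ 0.5762 -0.0217] yaw -6.92 3 0.0002
scene 98 [264.5 210.1] body c [ 0.6003 -0.0292] yaw -10.2
16.3667 [0.5245 0.1368 0.0938] [[0.154, 0.988, 0.002], [0.988, -0.154, -0.0], [-0.0, 0.002, -1.0]] [ 0.12 -0.04  0.25] 0.04012887086032958
top 269 [291.55 194.38] [50.50010978 -0.69325134]
top 146 [284.87 233.33] [-64.30955435   0.6017219 ]
scene 98 [264.49 210.09] [43.90909199 -0.84635862]
```

View pics/scene_15.png

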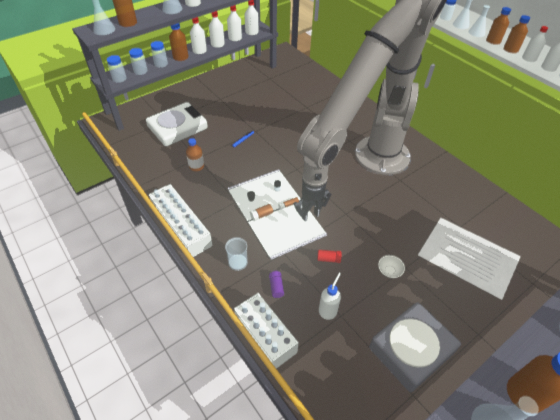

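View pics/top_15.png

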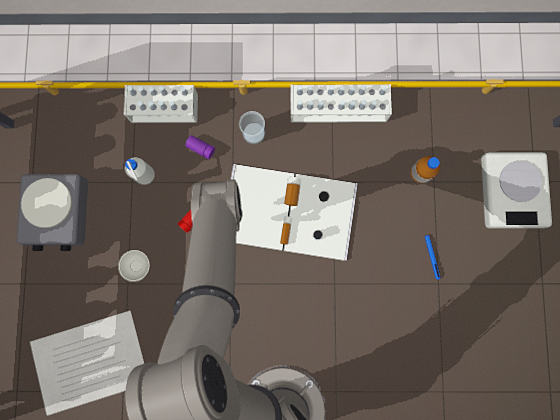

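Top view: the tubes are in line at pixels (292,194) and (285,233), over the line. The jar and stopper are still at (318,235) and (324,196), the other bystanders have not moved, and the hand is clear.

```bash
python3 -c "
from bench import r
print(r.hand_in())"
```

```text
the job is handed in; nothing more can be done
None
```

I rolled the thick tube onto the black line, then the thin tube beside it, and handed the job in at about 16.4 s. Both were pushed slowly from behind with the two fingertips, about 40 mm apart. I lifted neither tube, and the hand was clear of both at the end.

- **Position:** the last top-camera check put the thick tube's axis about -0.7 mm from the line and the thin tube's about +0.6 mm (limit ±7 mm).
- **Angle:** both tubes were within about 1–2° of the line (limit 8°).
- **Stillness:** both positions were unchanged between the last two pictures, about 1 s apart.
- **Bystanders:** the jar, stopper and bench items showed at the same pixels as at the start.

**Where the checks were weak or disagreed:**
- The scene camera gave -0.8 mm for the thick tube at the end. An earlier reading, taken against that camera's own line fit, came out nearer -2 mm.
- The scene camera did not pick out the thin tube, so its position rests on the top view alone.
- Late line fits were poor because the tubes covered the line, so I used the line fitted at the start.

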